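# Set the scraper in the sloping tool rest

### The job

Pick the red-handled scraper off the plywood board and lay it in the sloping wooden tool rest, blade pointing down the slope and handle end up, so that the sculptor across the table can take it by the handle at a working angle. The handle should lie fully down in both saddles, behind the stop lip. Leave the other tools where they are.

Things in the scene. Friction and masses are not known exactly. Their poses are not given: they have to be found in the camera images.
- scraper_mid (a point): Centre of the handle (half-way up) of the loose scraper, lying flat among two other tools on a fixed plywood board (280 x 420 mm, top 12 up). Red plastic handle 140 long, 24 wide, 24 high; at its mid-height a flat steel blade 18 wide, 3 thick, ends 150 mm from this point. x: along the handle to the blade tip (at first roughly towards the robot), z up. 0.11 kg, balances 10 mm bladewards.
- seat (a point): Where the handle's centre should lie: 115 mm up in a fixed dark wood rest, two U saddles on a 25 degree slope. x runs down the slope, robotwards (blade this way); z square to it, up. Saddles at x +44..72 and -69..-41, fingers fit between; floors 12 mm below, 36 wide, cheeks flaring to 65, 28 high. Brass lip at x +80, 8 high, stops the handle; blade passes over. Sliding to the lip is fine. All mm.
- loop_tool: Bystander: tool with a brown wooden handle 140 x 24 x 24 mm and a brass wire loop, 155 mm from the origin to its end, on the board. Origin under the middle of the handle, x towards the loop, z up.
- spatula: Bystander: tool with a blue handle 140 x 24 x 24 mm and a small round steel spatula head, 146 mm from the origin to its end, on the board. Origin under the middle of the handle, x towards the head, z up.
There are look-alikes about, which are no part of the job. There is more than one size of the part that bears scraper_mid; the job needs the middle-sized.

How it is judged:
By the outcome, as a careful person would: the job done as asked, in the order asked, and still so for the second after the job is handed in, with the robot touching nothing.
It also fails if it takes over 32 s, if anything falls off the work surface, if the arm or the gripper's body presses on something with over 40 N, if the wrist force passes 120 N, or if a joint passes its speed limit or range.

### The arm

A 6-joint arm with a two-finger parallel gripper is mounted at the origin on the work surface. World frame = base frame: x ahead of the robot, y to its left, z up, the work surface at z = 0. Lengths are in m, angles in rad, forces in N, time in s.
With the tool pointing down it reaches from about 0.3 to 0.775 m from the base axis. Payload 14.6 kg.
Tool frame: the origin (TCP) lies on the centre line of the jaws, within the pads' length; the fingertips stand 14 mm ahead of it and the grasp point (between the pads) lies 5 mm behind it; x points along the fingers, y is the direction in which the jaws open and shut, and the axes are right-handed (so a half turn about x gives the same grasp; the last joint's range is limited). The gripper opens to 94 mm and grips with 3 to 60 N. Pads are 16 mm wide; open, the fingers measure 119 mm over their backs; the gripper's body (75 mm by 177 mm) begins 78 mm behind the grasp point.
Start: joints at [-1.337, 0.3, 1.521, -0, 1.321, -0.067], TCP at [0.163, -0.525, 0.219] pointing down, gripper open.
Joint ranges: [-3.03, 3.03], [-0.79, 2.21], [0.23, 2.52], [-1.04, 4.18], [0, 3.07], [-2.55, 2.55]. Speed limits (rad/s): [2.22, 2.22, 2.57, 3.14, 3.14, 3.14].

### API

Orientations are given as [roll, pitch, yaw] about the fixed x, y, z axes, in that order (R = Rz(yaw) Ry(pitch) Rx(roll)).
In Python, from station import * gives the robot as it stands. The module is installed in compiled form; this text tells all that it offers.
- The arm moves only by the shell command python3 -m handwheel 'ROWS' [FORCE]. ROWS is JSON, a list of rows, each a list of 3 entries, a list of its own where there are three numbers: the shift along the tool's x, y, z in mm, then the turn about the tool's x in rad, then the gripper command: -1 is fully open, 1 is shut, values between are in proportion. In form: [[[dx, dy, dz], spin, gripper], ...]. A call has exactly 5 rows; each row is the pose to reach, as a shift and turn from the pose measured when the call began, along the tool's axes at that moment; what a row does not reach only later rows make up. A row lasts 1/10 s, in which the tool goes at most 50 mm and 8.59 degrees, less where a joint would pass 70% of its speed; a pose out of reach is approached as far as the arm can. A call with a gripper value outside its range is refused whole. The fingers move at their own pace and stop on an object; FORCE is the grip in N (left out, the last holds). Time passes only in rows, so rows that repeat a pose let the fingers close, or fill a call up. It gives the time, the measured TCP pose, the force and the opening at its end, in the units of the state.
- get_obs(): the state, without advancing time (a new reading comes with each control period).
- camera(name): name is "scene" or "top"; returns (picture, depth): 420x560x3 uint8, blue, green, red; 420x560 float32, m along the optical axis (not along the pixel's ray), 0 where there is no reading.
- camera_info(name): a dict with "fx", "fy", "cx", "cy" (pixels), "extrinsics" (4x4, takes a point from camera to world coordinates). Camera axes: x right, y down, z forward; pixel columns grow to the right and rows downward; lengths in m; the calibration is good to about 2 mm. A picture is of the moment at which its call begins. camera_info takes no time and is no camera call.
- hand_in(): hands the job in, once; it reports no verdict.
The state is a dict: "time_s": time; "qpos": joint angles; "joint_vel": joint speeds; "tau": joint torques, N m; "ee_pos": TCP position; "eef_rot": TCP orientation; "force": force on the tool from outside, world axes, zero at the start; "moment": the same for the moment, N m; "grip_width": finger opening in m.
Only numpy, scipy, OpenCV 4.12 (cv2) and the standard library are available. Lean on these libraries where they do the work, as an engineer would, in place of code of your own. Each camera call takes 0.05 s, during which the arm holds its last target. There are 200 camera calls.

## Working session

There is one attempt and no reset: what is moved stays moved. The work goes in short steps, Python scripts to look and compute and a shell command to move; the robot and the scene stay as the last step left them, time stands still between calls to the robot, and variables do not carry over. Pictures are saved under pics/ and viewed, about 8 in all and at most 12, crops included, and the job is handed in when it is done.

```bash
mkdir -p pics
cat > h.py <<'E'
from station import *
import numpy as np, cv2
from scipy.spatial.transform import Rotation as R
def snap(n,f):
    p,d=camera(n); cv2.imwrite(f'pics/{f}.png',p); np.save(f'pics/{f}.npy',d); return p,d
def pts(n,d):
    c=camera_info(n); v,u=np.mgrid[:d.shape[0],:d.shape[1]]
    P=np.stack([(u-c['cx'])/c['fx']*d,(v-c['cy'])/c['fy']*d,d],-1)
    E=np.array(c['extrinsics']); W=P@E[:3,:3].T+E[:3,3]; W[d==0]=np.nan; return W
E
python3 - <<'E'
from h import *
for n in('top','scene'):
    snap(n,n+'0'); print(n,np.round(camera_info(n)['extrinsics'],3).tolist(),camera_info(n)['fx'])
print(get_obs())
E
```

```text
top [[0.02, -0.982, 0.188, 0.158], [-1.0, -0.023, -0.009, 0.174], [0.013, -0.188, -0.982, 1.546], [0.0, 0.0, 0.0, 1.0]] 523.7303246123597
scene [[-0.859, 0.308, -0.409, 0.993], [0.512, 0.52, -0.684, 1.101], [0.002, -0.797, -0.605, 0.939], [0.0, 0.0, 0.0, 1.0]] 445.8871283477929
{'time_s': 0.1, 'qpos': array([-1.33657874e+00,  3.00443256e-01,  1.52147847e+00, -4.20270380e-05,
        1.32072122e+00, -6.65829687e-02]), 'joint_vel': array([-0.00044688,  0.00036074, -0.00166735,  0.00027204,  0.00081229,
        0.0017612 ]), 'tau': array([ 1.89412881e-04, -5.32649124e+01, -3.53285909e+01,  7.09300605e-02,
        2.34717998e-02, -6.74524108e-05]), 'ee_pos': array([ 0.16290369, -0.52509997,  0.21894501]), 'eef_rot': array([-1.59863936,  1.56974524,  1.84376427]), 'force': array([-0.17578891, -0.12068534, -0.00023049]), 'moment': array([ 0.031709  ,  0.02640361, -0.02067533]), 'grip_width': 0.09385868350485349}
```

View pics/top0.png

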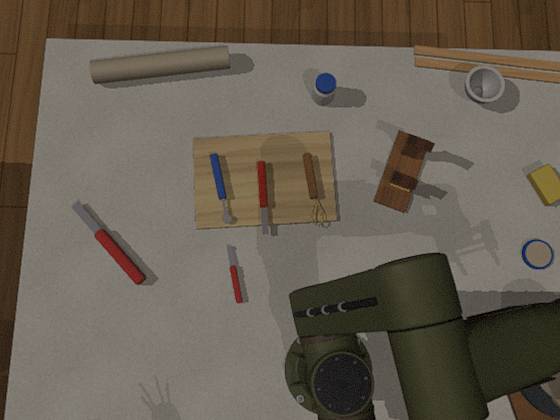

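View pics/scene0.png

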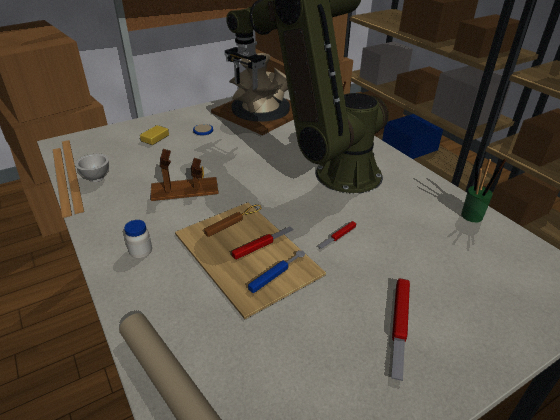

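The top view shows the middle-sized scraper on the board, with red handle about (261,162)–(264,205) and blade down to (266,233). Blue spatula is at (217,175), brown loop tool at (311,175), and the look-alikes lie off the board. The rest has its high saddle at about (415,143), its low saddle at about (402,185) and its base end at about (390,205). The scene view confirms this arrangement.

Run:
```python
from h import *
for n,box in(('top',(150,150,215,290)),('scene',(225,225,262,280))):
    p=cv2.imread(f'pics/{n}0.png').astype(int); d=np.load(f'pics/{n}0.npy'); W=pts(n,d)
    m=(p[...,2]>2*p[...,1])&(p[...,2]>2*p[...,0])&(p[...,2]>70)
    k=np.zeros_like(m); k[box[0]:box[2],box[1]:box[3]]=1; m&=k
    X=W[m]; X=X[np.isfinite(X).all(1)]; print(n,len(X),'z pct',np.percentile(X[:,2],[5,50,95]).round(4))
    X=X[(X[:,2]>.015)]
    (c,s,a)=cv2.minAreaRect((X[:,:2]*1000).astype(np.float32)); print('rect',c,s,a, 'mean',X.mean(0).round(4))
    u,sv,vt=np.linalg.svd(X[:,:2]-X[:,:2].mean(0),full_matrices=False); print('axis',vt[0],np.degrees(np.arctan2(vt[0][1],vt[0][0])))
p=cv2.imread('pics/top0.png'); d=np.load('pics/top0.npy');W=pts('top',d)
cv2.imwrite('pics/crop1.png',np.hstack([cv2.resize(np.clip(p[115:225,360:450]*1.6,0,255).astype(np.uint8),None,fx=5,fy=5,interpolation=cv2.INTER_CUBIC)]))
q=cv2.imread('pics/scene0.png');Ws=pts('scene',np.load('pics/scene0.npy'))
cv2.imwrite('pics/crop2.png',cv2.resize(np.clip(q[140:210,140:230]*1.6,0,255).astype(np.uint8),None,fx=8,fy=8,interpolation=cv2.INTER_CUBIC))
np.save('pics/Wt.npy',W);np.save('pics/Ws.npy',Ws)
```

```text
top 320 z pct [0.0306 0.0369 0.0427]
rect (526.6104736328125, 200.49411010742188) (138.4563751220703, 20.969663619995117) 4.56840705871582 mean [0.5253 0.2003 0.0368]
axis [-0.99665336 -0.08174395] -175.31118499757466
scene 397 z pct [0.0163 0.0324 0.0376]
rect (531.6630859375, 199.6864471435547) (137.01336669921875, 27.165363311767578) 4.65004825592041 mean [0.5345 0.2042 0.0304]
axis [0.99660899 0.08228317] 4.719814443984729
```

View pics/crop1.png

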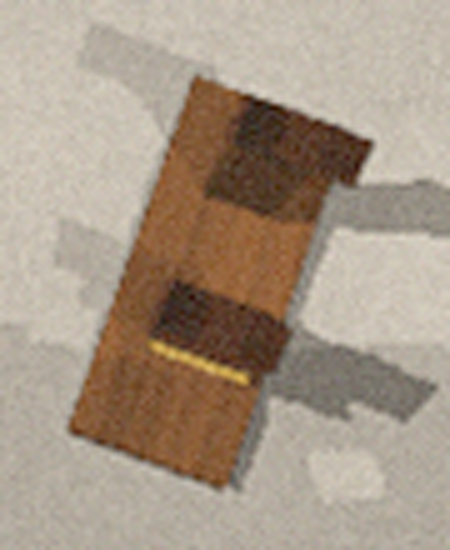

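View pics/crop2.png

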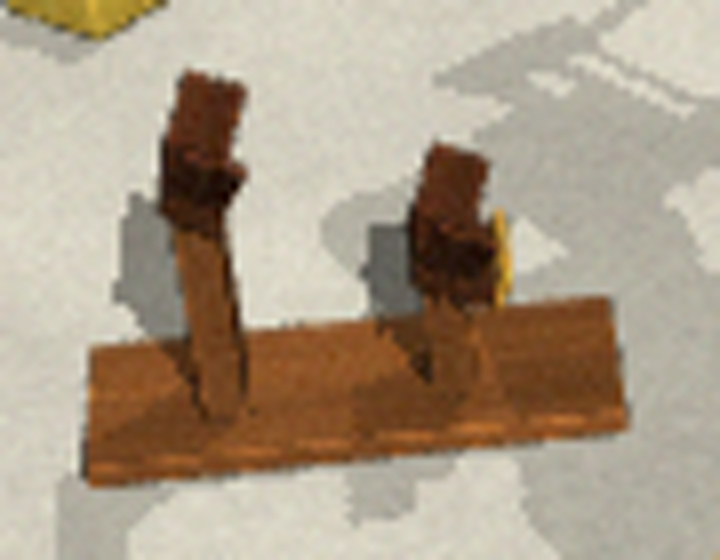

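The crops show the rest's plate corners (crop1 pixels) at (197,75), (70,432) and (225,488), with the lip running from (150,345) to (248,380). Now I'll get metric coordinates.

Run:
```python
from h import *
W=np.load('pics/Wt.npy');Ws=np.load('pics/Ws.npy')
c=camera_info('top');E=np.array(c['extrinsics'])
def ray(u,v,z):
    r=E[:3,:3]@np.array([(u-c['cx'])/c['fx'],(v-c['cy'])/c['fy'],1]); t=(z-E[2,3])/r[2]; return E[:3,3]+t*r
o=lambda x,y:(360+x/5-.4,115+y/5-.4)
zp=np.nanmedian(W[200:208,383:400,2]);print('plate z',zp)
A,B,C=[ray(*o(*q),zp) for q in((197,75),(70,432),(225,488))]
print(A,B,C,'len',np.linalg.norm(A-B),np.linalg.norm(B-C))
d=B-A; yaw=np.arctan2(d[1],d[0]); yaw2=np.arctan2(*(C-B)[:2]*[1,-1]); print('yaw',np.degrees(yaw),np.degrees(np.arctan2((C-B)[1],(C-B)[0]))-90)
# lip: seat x=+80,z=-4
zl=.115-.080*np.sin(np.radians(25))-.004*np.cos(np.radians(25))
L1,L2=ray(*o(150,345),zl),ray(*o(248,380),zl); print('lip',L1,L2,np.linalg.norm(L1-L2), 'lip yaw',np.degrees(np.arctan2((L2-L1)[1],(L2-L1)[0])))
h=np.array([np.cos(yaw),np.sin(yaw),0]); mid=(L1+L2)/2
c25,s25=np.cos(np.radians(25)),np.sin(np.radians(25))
seat=mid-h*(.080*c25-.004*s25); seat[2]=.115; print('seat by lip',seat)
print('plate axis offset', np.cross(h[:2],(seat-(B+C)/2)[:2]))
Rm=R.from_euler('xyz',[0,np.radians(25),yaw]).as_matrix(); print('x axis',Rm[:,0])
np.savez('rest.npz',seat=seat,Rm=Rm)
for n,w,bx in(('top',W,(120,215,365,450)),('scene',Ws,(140,210,140,230))):
    X=w[bx[0]:bx[1],bx[2]:bx[3]].reshape(-1,3);X=X[np.isfinite(X).all(1)];X=X[(X[:,2]>.05)]
    S=((X-seat)@Rm)*1000; S=S[np.abs(S[:,1])<50]; S=S[np.abs(S[:,0])<100]
    for nm,k in(('lo',S[:,0]>0),('hi',S[:,0]<0)):
        Q=S[k];T=Q[Q[:,2]>8]; print(n,nm,len(Q),'x',np.percentile(Q[:,0],[3,97]).round(),'cheek y',np.percentile(T[:,1],[2,30,70,98]).round(),'zmax',np.percentile(Q[:,2],97).round(1), 'floor z',np.median(Q[np.abs(Q[:,1])<12][:,2]).round(1))
```

```text
plate z 0.011955676915128444
[ 0.7129104  -0.21733144  0.01195568] [ 0.48613041 -0.13549063  0.01195568] [ 0.45406422 -0.22787302  0.01195568] len 0.24109558611587123 0.09778930053741373
yaw 160.15640006676324 -199.14203383747042
lip [ 0.52457462 -0.16940271  0.07756531] [ 0.50514137 -0.225672    0.07756531] 0.05953053712107446 lip yaw -109.05294343300618
seat by lip [ 0.58146739 -0.22157549  0.115     ]
plate axis offset -0.00028011144286491096
x axis [-0.8524937   0.30764962 -0.42261826]
top lo 379 x [42. 82.] cheek y [-37. -31.  34.  40.] zmax 17.4 floor z -10.7
top hi 410 x [-70. -20.] cheek y [-37. -31.  34.  40.] zmax 18.6 floor z -15.1
scene lo 219 x [39. 78.] cheek y [-44. -35.  32.  37.] zmax 13.3 floor z -12.5
scene hi 266 x [-74. -26.] cheek y [-43. -35.  31.  39.] zmax 13.6 floor z -18.6<stdin>:17: DeprecationWarning: Arrays of 2-dimensional vectors are deprecated. Use arrays of 3-dimensional vectors instead. (deprecated in NumPy 2.0)
```

```bash
cat > plan.py <<'E'
from h import *
import sys
# target TCP xyz (m), and yaw (deg) of the held handle's x axis
def go(x,y,z,yaw):
    o=get_obs(); Rt=R.from_euler('xyz',o['eef_rot']).as_matrix(); d=Rt.T@(np.array([x,y,z])-o['ee_pos'])*1000
    a=np.radians(yaw); yj=np.array([-np.sin(a),np.cos(a),0]); v=Rt.T@yj
    s=np.arctan2(v[2],v[1]); s=(s+np.pi/2)%np.pi-np.pi/2
    print('t',round(o['time_s'],2),'tcp',o['ee_pos'].round(4),'shift',d.round(1),'spin',s.round(3),'q',o['qpos'].round(2),'w',round(o['grip_width'],4),'F',o['force'].round(2),'toolaxes',Rt.round(3).tolist())
go(*map(float,sys.argv[1:5]))
E
python3 plan.py .5212 .2 .15 184.65
```

```text
t 0.1 tcp [ 0.1629 -0.5251  0.2189] shift [  69.6 -586.3 -557. ] spin 0.22 q [-1.34  0.3   1.52 -0.    1.32 -0.07] w 0.0939 F [-0.18 -0.12 -0.  ] toolaxes [[-0.0, 0.296, -0.955], [0.001, -0.955, -0.296], [-1.0, -0.001, -0.0]]
```

```bash
python3 -m handwheel '[[[0,-34,-32],0.02,-1],[[0,-68,-64],0.05,-1],[[0,-102,-96],0.08,-1],[[0,-136,-128],0.1,-1],[[0,-170,-160],0.12,-1]]' 20
python3 -m handwheel '[[[0,-34,-32],0.02,-1],[[0,-68,-64],0.05,-1],[[0,-102,-96],0.08,-1],[[0,-136,-128],0.1,-1],[[0,-170,-160],0.1,-1]]'
python3 plan.py .5212 .2 .15 184.65
```

```text
time_s: 0.6
ee_pos: [0.2656, -0.3135, 0.2189]
eef_rot: [-1.489, 1.57, 1.832]
force: [0.9, -1.1, 0.0]
grip_width: 0.0942
time_s: 1.1
ee_pos: [0.3933, -0.1158, 0.2192]
eef_rot: [-1.533, 1.57, 1.687]
force: [-0.1, -1.4, -0.1]
grip_width: 0.0942
t 1.1 tcp [ 0.3933 -0.1158  0.2192] shift [  69.5 -304.7 -152.4] spin -0.002 q [-0.38 -0.02  1.88  0.    1.28  1.12] w 0.0942 F [-0.09 -1.4  -0.06] toolaxes [[-0.0, 0.079, -0.997], [0.001, -0.997, -0.079], [-1.0, -0.001, 0.0]]
```

```bash
python3 -m handwheel '[[[0,-40,-20],0,-1],[[0,-80,-40],0,-1],[[0,-120,-60],0,-1],[[0,-160,-80],0,-1],[[0,-200,-100],0,-1]]'
python3 -m handwheel '[[[20,-30,-15],0,-1],[[40,-60,-30],0,-1],[[55,-90,-45],0,-1],[[69,-105,-52],0,-1],[[69,-105,-52],0,-1]]'
python3 plan.py .5212 .2 .028 184.65; python3 -c "
from h import *
snap('scene','s2')
p=cv2.imread('pics/s2.png');cv2.imwrite('pics/s2c.png',cv2.resize(p[130:330,130:380],None,fx=3,fy=3))
W=pts('top',snap('top','t2')[1])"
```

```text
time_s: 1.6
ee_pos: [0.4775, 0.0934, 0.2193]
eef_rot: [-1.323, 1.57, 1.897]
force: [0.8, -0.7, 0.5]
grip_width: 0.0937
time_s: 2.1
ee_pos: [0.5202, 0.2035, 0.1479]
eef_rot: [-0.075, 1.567, -3.136]
force: [-0.5, -0.1, 0.9]
grip_width: 0.0938
t 2.1 tcp [0.5202 0.2035 0.1479] shift [119.9   3.6  -1.2] spin -0.0 q [0.31 0.39 1.58 0.   1.18 1.8 ] w 0.0938 F [-0.47 -0.06  0.94] toolaxes [[-0.004, 0.081, -0.997], [-0.0, -0.997, -0.081], [-1.0, -0.0, 0.004]]
```

View pics/s2c.png

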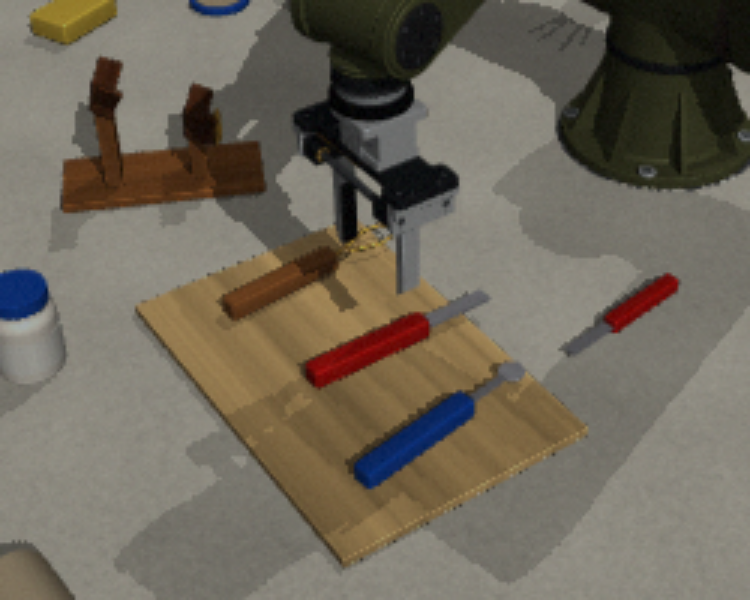

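The gripper is above the red handle and straddles it, and the bystanders are clear. I'll descend and grip.

```bash
python3 -m handwheel '[[[30,3.6,-1.2],0,-1],[[60,3.6,-1.2],0,-1],[[85,3.6,-1.2],0,-1],[[100,3.6,-1.2],0,-1],[[100,3.6,-1.2],0,-1]]'
python3 plan.py .5212 .2 .028 184.65
```

```text
time_s: 2.7
ee_pos: [0.5216, 0.1976, 0.0495]
eef_rot: [-0.076, 1.568, -3.139]
force: [0.0, 0.3, 0.4]
grip_width: 0.0937
t 2.7 tcp [0.5216 0.1976 0.0495] shift [21.5 -2.4  0.1] spin -0.003 q [0.3  0.52 1.65 0.   0.98 1.79] w 0.0937 F [0.   0.3  0.45] toolaxes [[-0.003, 0.078, -0.997], [-0.0, -0.997, -0.078], [-1.0, -0.0, 0.003]]
```

```bash
python3 -m handwheel '[[[10,-2,0],0,-1],[[18,-2.4,0],0,-1],[[21,-2.4,0],0,-1],[[21,-2.4,0],0,0.2],[[21,-2.4,0],0,0.4]]' 20
python3 -m handwheel '[[[0,0,0],0,1],[[0,0,0],0,1],[[0,0,0],0,1],[[0,0,0],0,1],[[0,0,0],0,1]]' 20
python3 plan.py .5212 .2 .028 184.65
```

```text
time_s: 3.2
ee_pos: [0.5215, 0.2001, 0.0288]
eef_rot: [-0.135, 1.568, 3.085]
force: [-0.2, -0.4, -1.1]
grip_width: 0.0814
time_s: 3.7
ee_pos: [0.5215, 0.2001, 0.0289]
eef_rot: [-0.14, 1.568, 3.08]
force: [0.2, 0.1, 0.2]
grip_width: 0.0413
t 3.7 tcp [0.5215 0.2001 0.0289] shift [0.9 0.1 0.3] spin -0.003 q [0.3  0.55 1.65 0.   0.94 1.79] w 0.0413 F [0.18 0.06 0.23] toolaxes [[-0.003, 0.078, -0.997], [0.0, -0.997, -0.078], [-1.0, -0.0, 0.003]]
```

```bash
python3 -m handwheel '[[[0,0,0],0,1],[[0,0,0],0,1],[[0,0,0],0,1],[[0,0,0],0,1],[[0,0,0],0,1]]' 20
python3 -m handwheel '[[[-15,0,0],0,1],[[-50,0,0],0,1],[[-95,0,0],0,1],[[-140,0,0],0,1],[[-185,0,0],0,1]]' 20
python3 plan.py .576 -.220 .215 160.5
python3 -c "
from h import *
p,d=snap('scene','s3');cv2.imwrite('pics/s3c.png',cv2.resize(p[60:300,130:400],None,fx=2.5,fy=2.5))"
```

```text
time_s: 4.2
ee_pos: [0.5215, 0.2, 0.0289]
eef_rot: [-0.104, 1.568, 3.116]
force: [-0.6, -1.2, -0.1]
grip_width: 0.0239
time_s: 4.7
ee_pos: [0.5215, 0.2, 0.2169]
eef_rot: [-0.271, 1.569, 2.949]
force: [0.5, 0.3, -0.6]
grip_width: 0.0241
t 4.7 tcp [0.5215 0.2    0.2169] shift [  1.6 423.  -21.3] spin 0.419 q [0.3  0.32 1.5  0.   1.32 1.79] w 0.0241 F [ 0.46  0.28 -0.55] toolaxes [[-0.002, 0.079, -0.997], [0.0, -0.997, -0.079], [-1.0, -0.001, 0.002]]
```

View pics/s3c.png

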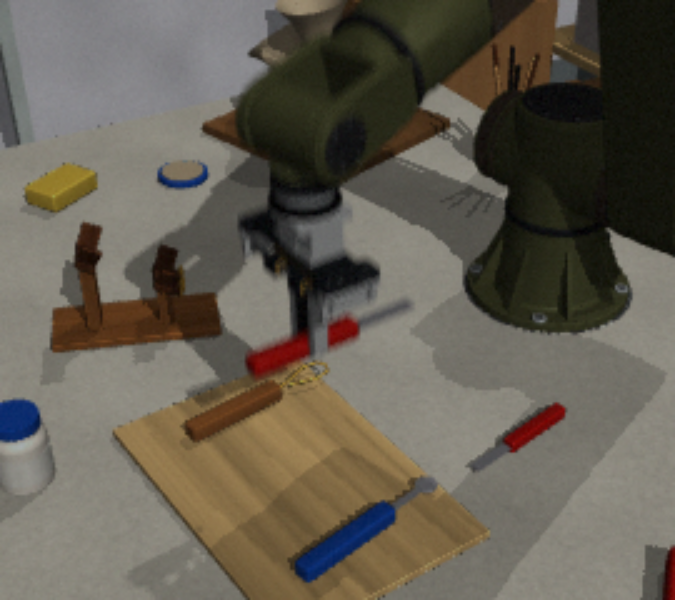

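The scraper is held level. I'll carry it over the rest.

```bash
python3 -m handwheel '[[[0,25,-1],0.03,1],[[0,65,-3],0.07,1],[[0,105,-6],0.12,1],[[0,145,-8],0.16,1],[[0,185,-10],0.2,1]]' 20
python3 -m handwheel '[[[0,40,0],0.05,1],[[0,80,0],0.1,1],[[0,120,0],0.15,1],[[0,155,0],0.18,1],[[0,180,0],0.2,1]]' 20
python3 plan.py .5768 -.220 .2 160.5
```

```text
time_s: 5.25
ee_pos: [0.548, 0.0156, 0.2252]
eef_rot: [-2.629, 1.561, 0.39]
force: [0.6, 1.0, -1.3]
grip_width: 0.0238
time_s: 5.75
ee_pos: [0.5254, -0.165, 0.2251]
eef_rot: [-2.473, 1.561, 0.344]
force: [0.2, 0.5, -2.2]
grip_width: 0.0242
t 5.75 tcp [ 0.5254 -0.165   0.2251] shift [ 25.4  35.8 -66.1] spin 0.015 q [-0.37  0.29  1.52  0.01  1.32  1.52] w 0.0242 F [ 0.16  0.51 -2.19] toolaxes [[0.009, -0.319, -0.948], [0.003, -0.948, 0.319], [-1.0, -0.006, -0.008]]
```

```bash
python3 -m handwheel '[[[0,12,-20],0.01,1],[[0,25,-45],0.015,1],[[10,35.8,-66],0.015,1],[[20,35.8,-66],0.015,1],[[25,35.8,-66],0.015,1]]' 20
python3 -m handwheel '[[[0,0,0],0,1],[[0,0,0],0,1],[[0,0,0],0,1],[[0,0,0],0,1],[[0,0,0],0,1]]' 20
python3 plan.py .5768 -.220 .15 160.5
python3 - <<'E'
from h import *
p,d=snap('top','t4'); a=cv2.resize(np.clip(p[110:250,330:470]*1.6,0,255).astype(np.uint8),(400,400))
q,e=snap('scene','s4'); b=cv2.resize(np.clip(q[90:230,110:250]*1.4,0,255).astype(np.uint8),(400,400))
cv2.imwrite('pics/c4.png',np.hstack([a,b]))
r=np.load('rest.npz')
for n,I,D in(('top',p,d),('scene',q,e)):
    I=I.astype(int);m=(I[...,2]>2*I[...,1])&(I[...,2]>2*I[...,0])&(I[...,2]>60);W=pts(n,D);m&=(W[...,2]>.1)&(np.abs(W[...,0]-.58)<.15)&(np.abs(W[...,1]+.22)<.1)
    X=W[m]; h=r['Rm'][:,0]*[1,1,0];h/=np.linalg.norm(h);g=np.array([-h[1],h[0],0])
    Y=(X-r['seat'])*1000; print(n,len(X),'along',np.percentile(Y@h,[1,99]).round(1),'lat',np.percentile(Y@g,[2,50,98]).round(1),'z',np.percentile(X[:,2],[2,98]).round(4))
    F=np.polyfit(Y@h,Y@g,1);print('lat slope deg',np.degrees(F[0]).round(2))
    k=Y[:,2]>np.percentile(Y[:,2],40); print('pitch slope',np.degrees(np.polyfit(Y@h,Y[:,2],1)[0]).round(1))
E
```

```text
time_s: 6.25
ee_pos: [0.5762, -0.2197, 0.1994]
eef_rot: [-2.314, 1.562, 0.487]
force: [0.3, 0.4, -1.8]
grip_width: 0.0238
time_s: 6.75
ee_pos: [0.5762, -0.2196, 0.1998]
eef_rot: [-2.36, 1.562, 0.441]
force: [-0.3, 0.2, -1.9]
grip_width: 0.0239
t 6.75 tcp [ 0.5762 -0.2196  0.1998] shift [49.8  0.5 -0.3] spin 0.0 q [-0.43  0.46  1.35  0.01  1.33  1.48] w 0.0239 F [-0.31  0.24 -1.91] toolaxes [[0.008, -0.334, -0.943], [0.004, -0.943, 0.334], [-1.0, -0.007, -0.007]]Traceback (most recent call last):
  File "<stdin>", line 9, in <module>
    return _quantile_unchecked(
        a, q, axis, out, overwrite_input, method, keepdims, weights)
    return _ureduce(a,
                    func=_quantile_ureduce_func,
    ...<5 lines>...
                    overwrite_input=overwrite_input,
                    method=method)
    r = func(a, **kwargs)
    result = _quantile(arr,
                       quantiles=q,
    ...<2 lines>...
                       out=out,
                       weights=wgt)
    slices_having_nans = np.isnan(arr[-1, ...])
                                  ~~~^^^^^^^^^
IndexError: index -1 is out of bounds for axis 0 with size 0
```

View pics/c4.png

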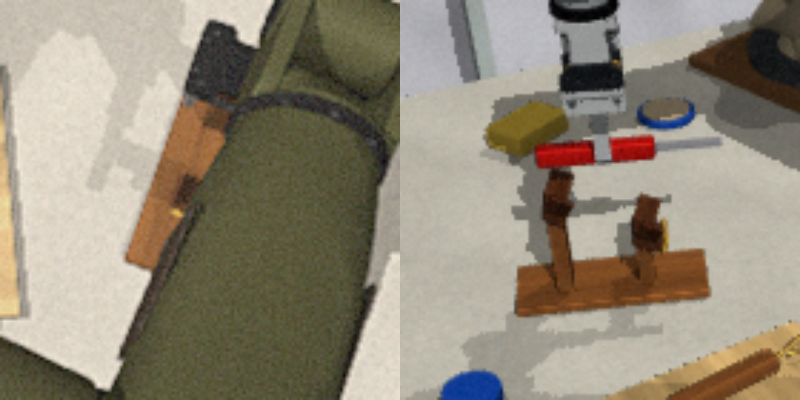

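The top camera is blocked by the arm. The scene view shows the handle level above the rest with the blade pointing to the low end. I'll check its position from the scene depth.

```bash
cat > chk.py <<'E'
from h import *
def chk(n,I,D):
    r=np.load('rest.npz');I=I.astype(int);m=(I[...,2]>2.2*I[...,1])&(I[...,2]>2.2*I[...,0])&(I[...,2]>60);W=pts(n,D);m&=(W[...,2]>.07)&(np.abs(W[...,0]-.58)<.15)&(np.abs(W[...,1]+.22)<.1)
    X=W[m]; 
    if len(X)<20: print(n,'few');return
    h=r['Rm'][:,0]*[1,1,0];h/=np.linalg.norm(h);g=np.array([-h[1],h[0],0])
    Y=(X-r['seat'])*1000;a=Y@h;k=np.abs(a)<200
    print(n,len(X),'along',np.percentile(a,[1,99]).round(1),'lat',np.percentile(Y@g,[2,50,98]).round(1),'z',np.percentile(Y[:,2],[2,50,98]).round(1),'yaw err',np.degrees(np.polyfit(a,Y@g,1)[0]).round(2),'pitch',np.degrees(np.arctan(np.polyfit(a,Y[:,2],1)[0])).round(1))
    S=(X-r['seat'])@r['Rm']*1000; print(' seat frame x',np.percentile(S[:,0],[1,99]).round(1),'y',np.percentile(S[:,1],[2,50,98]).round(1),'z',np.percentile(S[:,2],[2,50,98]).round(1))
E
python3 - <<'E'
from chk import *
chk('scene',cv2.imread('pics/s4.png'),np.load('pics/s4.npy'))
E
python3 -m handwheel '[[[12,0.5,-0.3],0,1],[[24,0.5,-0.3],0,1],[[35,0.5,-0.3],0,1],[[43,0.5,-0.3],0,1],[[43,0.5,-0.3],0,1]]' 20
python3 -m handwheel '[[[0,0,0],0,1],[[2,0,0],0,1],[[4,0,0],0,1],[[6,0,0],0,1],[[8,0,0],0,1]]' 4
python3 -m handwheel '[[[2,0,0],0,1],[[4,0,0],0,1],[[6,0,0],0,1],[[8,0,0],0,1],[[10,0,0],0,1]]' 4
```

```text
scene 272 along [-72.3  63. ] lat [-16.8  -9.4   7. ] z [69.1 84.7 93.8] yaw err 0.61 pitch -0.4
 seat frame x [-102.9   21.8] y [-16.8  -9.4   7. ] z [ 39.8  69.9 106.6]
time_s: 7.35
ee_pos: [0.5762, -0.2198, 0.1549]
eef_rot: [-2.078, 1.563, 0.723]
force: [0.1, 0.2, -1.6]
grip_width: 0.0238
time_s: 7.85
ee_pos: [0.5763, -0.2198, 0.1469]
eef_rot: [-2.11, 1.563, 0.691]
force: [-0.8, -0.1, -1.4]
grip_width: 0.0238
time_s: 8.35
ee_pos: [0.5763, -0.2197, 0.1367]
eef_rot: [-2.105, 1.563, 0.696]
force: [-0.8, 0.1, -1.5]
grip_width: 0.0237
```

Run:
```python
from chk import *
q,e=snap('scene','s5'); cv2.imwrite('pics/c5.png',cv2.resize(np.clip(q[100:210,130:250]*1.4,0,255).astype(np.uint8),None,fx=5,fy=5)); chk('scene',q,e)
```

```text
scene 227 along [-72.2  62.9] lat [-18.9  -9.6   5.9] z [ 3.  22.6 41.3] yaw err 1.67 pitch -10.4
 seat frame x [-79.2  52.8] y [-18.9  -9.6   5.9] z [-1.1 19.8 41.9]
```

View pics/c5.png

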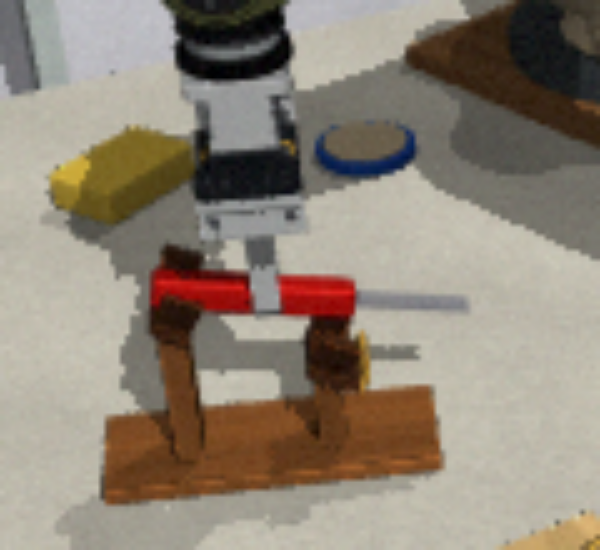

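The handle's rear end sits between the upper cheeks and is pivoting as planned, with a pitch of about -10°. I'll keep lowering.

```bash
python3 -m handwheel '[[[2,0,0],0,1],[[4,0,0],0,1],[[6,0,0],0,1],[[8,0,0],0,1],[[10,0,0],0,1]]' 4
python3 -m handwheel '[[[1,0,0],0,1],[[2,0,0],0,1],[[4,0,0],0,1],[[6,0,0],0,1],[[7,0,0],0,1]]' 4
python3 - <<'E'
from chk import *
q,e=snap('scene','s6'); cv2.imwrite('pics/c6.png',cv2.resize(np.clip(q[100:210,130:250]*1.4,0,255).astype(np.uint8),None,fx=5,fy=5)); chk('scene',q,e)
E
```

```text
time_s: 8.9
ee_pos: [0.5763, -0.2197, 0.1262]
eef_rot: [-2.062, 1.563, 0.739]
force: [0.1, 1.2, -0.9]
grip_width: 0.0237
time_s: 9.4
ee_pos: [0.5763, -0.2196, 0.1189]
eef_rot: [-2.04, 1.563, 0.761]
force: [0.6, 0.6, -1.4]
grip_width: 0.0238
scene 200 along [-66.1  59.8] lat [-32.2  -9.6  12.8] z [-21.9   1.7  38.3] yaw err 2.79 pitch -22.8
 seat frame x [-74.   61.3] y [-32.2  -9.6  12.8] z [-10.    6.3  14.2]
```

View pics/c6.png

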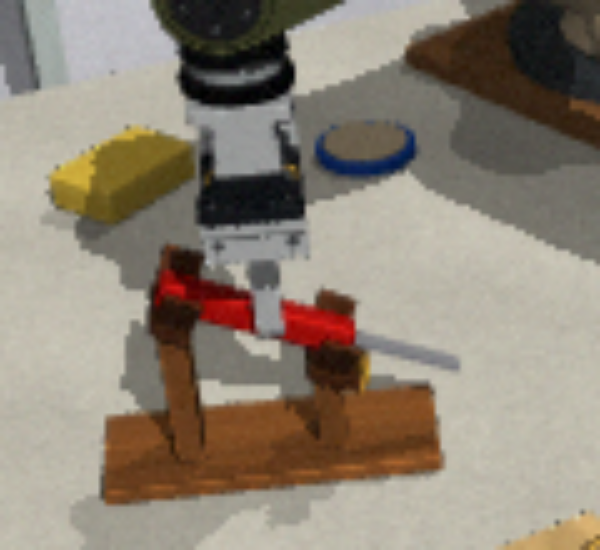

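The handle is at about 23° and the front is still slightly above its saddle. I'll lower a bit more and watch the force.

```bash
python3 -m handwheel '[[[1,0,0],0,1],[[2,0,0],0,1],[[3,0,0],0,1],[[3,0,0],0,1],[[3,0,0],0,1]]' 4
python3 -m handwheel '[[[1,0,0],0,1],[[2,0,0],0,1],[[2,0,0],0,1],[[2,0,0],0,1],[[2,0,0],0,1]]' 4
python3 - <<'E'
from chk import *
q,e=snap('scene','s7'); chk('scene',q,e)
E
```

```text
time_s: 9.95
ee_pos: [0.5764, -0.2195, 0.1161]
eef_rot: [-2.062, 1.563, 0.739]
force: [-0.8, 1.5, 2.2]
grip_width: 0.0241
time_s: 10.45
ee_pos: [0.5767, -0.2196, 0.1147]
eef_rot: [-2.208, 1.562, 0.593]
force: [0.1, 0.7, 5.6]
grip_width: 0.0239
scene 189 along [-65.6  59.5] lat [-30.5 -10.2  10.1] z [-22.5  -0.2  37.7] yaw err 2.28 pitch -23.2
 seat frame x [-73.2  62.2] y [-30.5 -10.2  10.1] z [-12.6   4.6  12. ]
```

The upward force rose to 5.6 N, so the handle is on both floors. I'll release and retreat straight up.

```bash
python3 -m handwheel '[[[0,0,0],0,0.4],[[0,0,0],0,0.3],[[0,0,0],0,0.2],[[0,0,0],0,0.1],[[0,0,0],0,0]]' 4
python3 -m handwheel '[[[0,0,0],0,0],[[0,0,0],0,0],[[-5,0,0],0,0],[[-15,0,0],0,0],[[-30,0,0],0,0]]' 4
python3 -m handwheel '[[[-30,0,0],0,0],[[-60,0,0],0,0],[[-90,0,0],0,0],[[-120,0,0],0,0],[[-140,0,0],0,0]]' 4
python3 -m handwheel '[[[0,-40,0],0,0],[[0,-85,0],0,0],[[0,-130,0],0,0],[[0,-175,0],0,0],[[0,-220,0],0,0]]' 4
python3 - <<'E'
from chk import *
o=[]
for n in('top','scene'):
    q,e=snap(n,n+'8'); chk(n,q,e); o.append(q)
a=cv2.resize(np.clip(o[0][100:250,330:480]*1.6,0,255).astype(np.uint8),(400,400));b=cv2.resize(np.clip(o[1][120:230,130:240]*1.4,0,255).astype(np.uint8),(400,400))
cv2.imwrite('pics/c8.png',np.hstack([a,b]))
E
```

```text
time_s: 11.0
ee_pos: [0.5767, -0.2196, 0.1145]
eef_rot: [-2.18, 1.563, 0.621]
force: [0.3, 0.2, -0.3]
grip_width: 0.0458
time_s: 11.5
ee_pos: [0.5763, -0.2197, 0.1452]
eef_rot: [-2.109, 1.563, 0.693]
force: [-0.5, -0.1, 0.5]
grip_width: 0.0468
time_s: 12.0
ee_pos: [0.5756, -0.2205, 0.2893]
eef_rot: [-2.456, 1.561, 0.345]
force: [-0.5, -0.1, 0.1]
grip_width: 0.047
time_s: 12.5
ee_pos: [0.6492, -0.0113, 0.2926]
eef_rot: [-2.514, 1.559, 0.287]
force: [-0.0, -0.2, 0.1]
grip_width: 0.0471
top 419 along [-57.1  64.3] lat [-11.7  -2.1   9.5] z [-18.8  11.3  39.6] yaw err 0.11 pitch -24.4
 seat frame x [-68.1  65.5] y [-11.7  -2.1   9.5] z [-4.2 11.7 17.9]
scene 257 along [-61.3  59.2] lat [-18.   -9.5   9.1] z [-23.2   1.5  34.8] yaw err 0.09 pitch -24.3
 seat frame x [-70.3  62.6] y [-18.   -9.5   9.1] z [-11.7   5.5  12.8]
```

View pics/c8.png

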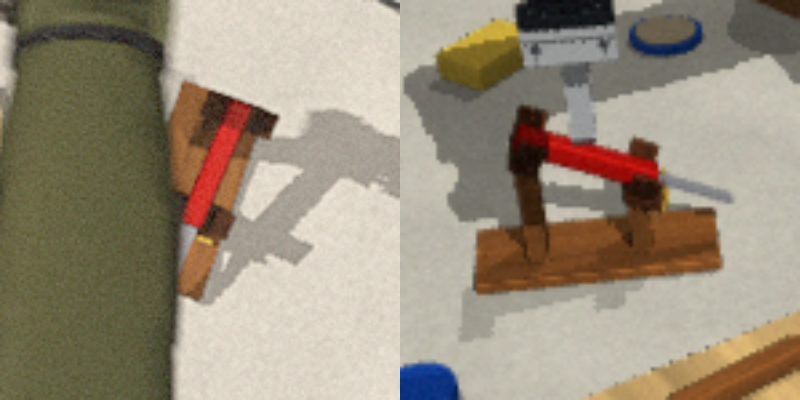

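The handle lies in both saddles at 24.4° with a yaw error of 0.1°. It is behind the lip, the blade points down the slope over the lip, and the arm is clear.

```bash
python3 -m handwheel '[[[0,0,0],0,0],[[0,0,0],0,0],[[0,0,0],0,0],[[0,0,0],0,0],[[0,0,0],0,0]]'
python3 - <<'E'
from chk import *
for n in('top','scene'): chk(n,*snap(n,n+'9'))
a=cv2.imread('pics/scene0.png').astype(int);b=cv2.imread('pics/scene9.png').astype(int)
for nm,c in(('blue',lambda p:(p[...,0]>2*p[...,2])&(p[...,0]>90)),):
    for p in(a,b): ys,xs=np.nonzero(c(p)[255:300,240:310]); print(nm,len(xs),xs.mean()+240,ys.mean()+255)
print('hand in',hand_in())
E
```

```text
time_s: 13.1
ee_pos: [0.6496, -0.009, 0.292]
eef_rot: [-2.44, 1.559, 0.366]
force: [-0.5, 0.4, -0.8]
grip_width: 0.0467
top 424 along [-57.8  64.2] lat [-11.9  -2.1   9.6] z [-22.8   9.7  40.1] yaw err 0.2 pitch -25.0
 seat frame x [-68.  66.] y [-11.9  -2.1   9.6] z [-3.8 11.4 18.3]
scene 259 along [-61.2  59.2] lat [-17.2  -9.4   8.6] z [-23.2   1.4  35.9] yaw err -0.35 pitch -24.0
 seat frame x [-71.   61.5] y [-17.2  -9.4   8.6] z [-12.5   5.9  12.5]
blue 349 267.9169054441261 275.3209169054441
blue 307 268.28013029315963 276.5602605863192
the job is handed in; nothing more can be done
hand in None
```

The scraper is lying in the tool rest, blade pointing down the slope and handle end up. I handed the job in at about 13 s of the 32 s limit.

I gripped the middle-sized red scraper near its balance point and carried it level over the rest. With a light 4 N grip I lowered it onto the upper saddle, which turned it to the slope as it came down. I released once the handle was down in both saddles.

**Last checks, both cameras, arm clear:**
- **Angle:** the handle's slope measured 24–25° against the rest's 25°, and it lined up with the rest to within 0.4°.
- **Seating:** the handle spans about -68 to +66 mm along the slope, short of the lip at +80. Its top is about 12 mm above the seat line, which means it is fully down.
- **Still:** nothing shifted between two looks about 0.6 s apart.

**Other tools:** nothing came near either one. I checked the blue spatula only by the centre of its blue pixels, which moved about 1 pixel. Its pixel count also fell from 349 to 307, probably because the light and shadows changed. I did not measure the loop tool at the end; it looked in place in the earlier views.

The scene camera read a few millimetres different from the top camera throughout. The highest force reading I saw was 5.6 N, while pressing the handle down.

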